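# Lay the casting ring in the centrifuge cradle for a trial fit

### The job

Trial-fit the cold casting ring in the casting centrifuge, as is done to balance its arm: pick up the steel ring that stands mouth down on the bench and lay it gently on its side in the V cradle at the end of the machine's arm, mouth towards the crucible, without ever letting it drop. Then slide the crucible carriage outwards by its black knob until the ring is held between the carriage's front plate and the back stop, and let go. Leave the other things on the bench where they are.

Things in the scene. Friction and masses are not known exactly. Their poses are not given: they have to be found in the camera images.
- ring: The casting ring: a plain grey steel cylinder, 50 mm diameter, 64 mm long, 0.22 to 0.36 kg, filled with white investment. It starts upright on the bench, mouth down. Origin: centre of the mouth face (the end with a funnel, underneath at the start); its z axis runs along the cylinder from the mouth to the plain closed end (up at the start). Round: its yaw means nothing.
- ring_end (a point): Centre of the ring's plain closed end face, 64 mm from the mouth along the ring's z; this end goes against the back stop.
- centrifuge: Casting centrifuge, bolted down, arm locked: blue-green drum (170 mm diameter, foot 210 mm, 94 mm high) with a flat steel arm 30 mm wide, top 127 mm above the bench. Origin: on the bench under the spindle; x axis level along the arm outwards to its loaded end (which ends at x 317 mm), z up. On the arm from the spindle outwards: red-topped pin (x 62, y 21, top 160 mm high), carriage, cradle, stop.
- cradle (a point): Centre of a ring that lies fully home in the V cradle, 165 mm above the bench, axes as the centrifuge's (x along the arm outwards). The cradle is two steel plates, 62 mm long along the arm, each sloping 40 degrees from level; the ring rests in it with its axis level along x. The plates' upper edges lie about 14 mm below this point and within 25 mm either side, so fingers can straddle the ring.
- stop (a point): Point on the inner face of the back stop, 32 mm outwards from cradle, where the centre of the ring's closed end comes to lie; axes as the centrifuge's. The home ring reaches from here 64 mm towards the spindle. The stop is an upright plate 46 mm wide, 5 mm thick, its top 2 mm below this point; nothing stands beyond it but a 12 mm rib.
- carriage (a joint): Slide of the crucible carriage along the arm, in m: 0 fully drawn back towards the spindle, growing as it moves outwards to the cradle, travel 0 to 0.050. It reads about 0.040 when its front plate touches a ring that lies against the back stop. It starts drawn back (0 to 0.012). It moves at about 3 N of friction and stays where it is left.
- spout (a point): Centre of the front face of the carriage's front plate (50 mm wide, from 29 mm below to 27 mm above this point), where the white crucible's spout opens (black hole); at the home ring's axis height. Moves with the carriage; the ring's mouth face comes to lie against it. The open crucible (54 mm across) stands behind it, 11 to 65 mm towards the spindle, top 20 mm above this point.
- knob (a point): Point on the axis of the carriage's black knob, 182 mm above the bench: an upright cylinder of 22 mm diameter, from 163 to 197 mm above the bench, on a 12 mm post, free on both sides across the arm. It lies 98 mm behind spout towards the spindle and moves with the carriage. On the other side of the spindle are counterweights, 68 mm in diameter, out to 220 mm.
- big_ring: A wider brass-coloured casting ring with pink filling, 72 mm diameter, 58 mm high, standing on the bench; origin at the centre of its underside; it is a bystander to be left alone (it does not fit the cradle).
- stone_model: Yellowish stone cast of a jaw, 66 x 62 mm, about 40 mm high, teeth upwards; origin at the centre of its underside; it is a bystander to be left alone.
- tongs: Steel ring tongs lying flat, about 310 mm long along their x axis and 80 mm wide, 9 mm thick, origin near their rivet on the bench; it is a bystander to be left alone.
- bowl: Green mixing bowl, 120 mm across the rim, 75 mm high, origin at the centre of its underside; it is a bystander to be left alone.
- liquid_bottle: White bottle with a blue label, 64 mm diameter, 150 mm high, origin at the centre of its underside; it is a bystander to be left alone.
- former: Blue rubber crucible former, a low cone 62 mm across and 27 mm high, origin at the centre of its underside; it is a bystander to be left alone.
- articulator: Aluminium articulator with two plaster-mounted stone models, 105 x 90 mm, 135 mm high, origin at the centre of its underside; it is a bystander to be left alone.
Mind the look-alikes: they are no part of the job. Leave any orange or red look-alike of the ring alone.

How it is judged:
At the end, for the whole second after the job is handed in: The ring lies at rest in the V cradle: axis within 7 degrees of the arm's, closed end within 6 mm of the back stop and within 6 mm of the point stop sideways and in height, mouth towards the crucible with its centre within 8 mm of the point spout (carriage slid home) (angle between the z axis of ring and the x axis of stop, either way round below 0.12 rad and x of ring_end in the frame of stop above -0.006 m and y of ring_end in the frame of stop between -0.006 and 0.006 m and z of ring_end in the frame of stop between -0.006 and 0.006 m and x of ring in the frame of stop below -0.05 m and distance between ring and spout below 0.008 m and linear speed of ring below 0.02 m/s); the robot touches nothing.
It fails at once if the ring is dropped: it moves faster than 0.5 m/s while not between the fingers (a free fall of about 13 mm) (linear speed of ring above 0.5 m/s and contact force between ring and the fingers below 0.1 N).
It fails at once if another thing on the bench is moved by more than 30 mm (distance of any of big_ring, stone_model, tongs, bowl, liquid_bottle, former, articulator from where it was at the start of the episode above 0.03 m).
It also fails if it takes over 64 s, if anything falls off the work surface, if the arm or the gripper's body presses on something with over 40 N, if the wrist force passes 120 N, or if a joint passes its speed limit or range.

### The arm

A 6-joint arm with a two-finger parallel gripper is mounted at the origin on the work surface. World frame = base frame: x ahead of the robot, y to its left, z up, the work surface at z = 0. Lengths are in m, angles in rad, forces in N, time in s.
With the tool pointing down it reaches from about 0.375 to 0.975 m from the base axis. Payload 3.8 kg.
Tool frame: the origin (TCP) lies at the very end of the fingers, on their centre line; the grasp point (between the pads) lies 19 mm behind it; y points along the fingers, x is the direction in which the jaws open and shut, and the axes are right-handed (so a half turn about y gives the same grasp; the last joint's range is limited). The gripper opens to 85 mm and grips with 20 to 120 N. Pads are 22 mm wide; open, the fingers measure 114 mm over their backs; the gripper's body (76 mm by 85 mm) begins 54 mm behind the grasp point. The pads swing forward as they close: fully open they stand 13 mm farther back than shut.
Start: joints at [-0.037, 0.264, 1.604, -0, 1.274, -0.037], TCP at [0.675, -0, 0.231] pointing down, gripper open.
Joint ranges: [-2.63, 2.63], [-0.94, 2.18], [0.31, 2.57], [-1.31, 4.45], [0, 2.66], [-2.55, 2.55]. Speed limits (rad/s): [2.57, 2.57, 3.14, 3.14, 3.14, 3.14].

### API

Orientations are given as a rotation vector (axis times angle).
In Python, from workcell import bot, cams gives the robot as it stands.
- The arm moves only by the tool play_rows, never from a script. Its argument "motion" is a list of rows, each a list of 2 entries, a list of its own where there are three numbers: the shift along the world's x, y, z normalised to -1 to 1, where 1 is 400 mm, then the turn, a rotation vector about the world's x, y, z normalised to -1 to 1, where 1 is pi/4 rad. In form: [[[tx, ty, tz], [ax, ay, az]], ...]. A call has 1 to 10 rows; each row is the pose to reach, as a shift and turn from the pose commanded when the call began; what a row does not reach only later rows make up. A row lasts 1/8 s, in which the tool goes at most 62.5 mm and 10.7 degrees, less where a joint would pass 70% of its speed; a pose out of reach is approached as far as the arm can. A call with a number of a shift or a turn outside -1 to 1 is refused whole. A call with a gripper value outside its range is refused whole. "gripper" is the closure, from 0 (fully open) to 1 (shut), set as the call begins (left out, the last holds). The fingers move at their own pace and stop on an object; "squeeze" is the grip in N (left out, the last holds). Time passes only in rows, so rows that repeat a pose let the fingers close. It gives the time, the measured TCP pose, the force and the opening at its end, in the units of the state.
- bot.read_state(): the state, without advancing time (a new reading comes with each control period).
- cams.read_camera(name): name is "scene" or "side" or "wrist"; returns (picture, depth): 480x640x3 uint8, red, green, blue; 480x640 float32, m along the optical axis (not along the pixel's ray), 0 where there is no reading.
- cams.calibration(name): a dict with "mtx" (3x3 intrinsics, pixels), "R" (3x3) and "t" (3): a world point X has camera coordinates R X + t; the wrist camera has in their place "tool_from_camera" (4x4, takes a point from camera to tool coordinates, whose origin is the TCP and whose axes are the tool frame's). Camera axes: x right, y down, z forward; pixel columns grow to the right and rows downward; lengths in m; the calibration is good to about 2 mm. A picture is of the moment at which its call begins: read the wrist's pose just before it. calibration takes no time and is no camera call.
- bot.finish_job(): hands the job in, once; it reports no verdict.
Trained networks look in the newest picture that a camera, given by its name, has taken for a name from the list of things; names that differ only in an ending like _2 or _b are one class to them, and where a whole thing is asked for, a point or a joint stands for the part that bears it (a point fixed in the world has none). Each returns a list of dicts, best first, with "conf" (0 to 1); they miss things now and then, are a little off and sometimes report something else, mostly with a low value. They report only what shows in the picture. A call takes as long as a camera call. They do not tell look-alikes from the thing itself.
- cams.recognise(camera, label): "xyz" ([x, y, z] in m, in the coordinates of the camera as it stood for that picture, good to about 4 mm: the middle of the surface that is visible of it).
- cams.regions_of(camera, label): "mask" (480x640 bool, what is visible of it).
- cams.mark_of(camera, label): "xyz" ([x, y, z] in m, in the coordinates of the camera as it stood for that picture, good to about 4 mm: a listed point, or the origin of a listed thing).
The state is a dict: "time": time; "q": joint angles; "joint_vel": joint speeds; "joint_torque": joint torques, N m; "tool_pos": TCP position; "tcp_rot": TCP orientation; "wrist_force": force on the tool from outside, world axes, zero at the start; "torque": the same for the moment, N m; "width": opening from 0.0 (shut) to 1.0 (fully open).
Only numpy, scipy, OpenCV 4.12 (cv2) and the standard library are available. Lean on these libraries where they do the work, as an engineer would, in place of code of your own. Each camera call takes 0.05 s, during which the arm holds its last target.

## Working session

There is one attempt and no reset: what is moved stays moved. The work goes in short steps, Python scripts to look and compute and a tool call to move; the robot and the scene stay as the last step left them, time stands still between calls to the robot, and variables do not carry over. Pictures are saved under pics/ and viewed, and the job is handed in when it is done.

Besides the shell and the picture viewer there is one more tool, called after ">>>" by a JSON object that holds its "api" and its "payload". play_rows: Moves the arm, as the interface text tells. Its arguments: {"type":"object","properties":{"motion":{"type":"array","items":{"type":"array"}},"gripper":{"type":"number"},"squeeze":{"type":"number"}},"required":["motion"]}

```bash
mkdir -p pics; ls; python3 - <<'E'
from workcell import bot,cams
import cv2,numpy as np
np.set_printoptions(precision=4,suppress=True)
for c in ['scene','side','wrist']:
    im,d=cams.read_camera(c); cv2.imwrite(f'pics/{c}0.png',im[:,:,::-1]); np.save(f'{c}_d0.npy',d)
    print(c,cams.calibration(c))
print(bot.read_state())
for c in ['scene','side']:
    k=cams.calibration(c);R=np.array(k['R']);t=np.array(k['t'])
    for l in ['ring','cradle','stop','spout','knob','centrifuge','ring_end']:
        for r in cams.mark_of(c,l)[:3]:
            print(c,l,round(r['conf'],2),R.T@(np.array(r['xyz'])-t))
E
```

```text
pics
scene {'mtx': array([[534.0278,   0.    , 326.4683],
       [  0.    , 534.0278, 234.0752],
       [  0.    ,   0.    ,   1.    ]]), 'R': array([[-0.5117,  0.859 ,  0.0166],
       [ 0.6833,  0.4186, -0.5982],
       [-0.5208, -0.2948, -0.8011]]), 't': array([ 0.203 , -0.314 ,  1.7919])}
side {'mtx': array([[462.5208,   0.    , 329.6704],
       [  0.    , 462.5208, 247.5345],
       [  0.    ,   0.    ,   1.    ]]), 'R': array([[ 0.9829, -0.1836,  0.0104],
       [-0.112 , -0.6429, -0.7577],
       [ 0.1458,  0.7437, -0.6525]]), 't': array([-0.5243,  0.1721,  1.1487])}
wrist {'mtx': array([[410.2794,   0.    , 316.8363],
       [  0.    , 410.2794, 236.704 ],
       [  0.    ,   0.    ,   1.    ]]), 'tool_from_camera': array([[ 1.    , -0.0002, -0.0002,  0.0007],
       [ 0.0002, -0.2979,  0.9546, -0.143 ],
       [-0.0002, -0.9546, -0.2979,  0.0757],
       [ 0.    ,  0.    ,  0.    ,  1.    ]])}
{'time': 0.15, 'q': array([-0.0369,  0.2646,  1.605 , -0.    ,  1.2737, -0.0369]), 'joint_vel': array([-0.0007, -0.0028, -0.0028, -0.0024,  0.0012, -0.0002]), 'joint_torque': array([ 
[... 589 characters left out ...]
73 [0.7149 0.0163 0.0003]
scene knob 0.57 [ 0.6086 -0.2465  0.1766]
scene centrifuge 0.74 [ 0.6096 -0.3525 -0.0008]
scene ring_end 0.8 [0.6492 0.3737 0.063 ]
scene ring_end 0.79 [0.6561 0.2798 0.0607]
scene ring_end 0.75 [0.7782 0.3012 0.0613]
side ring 0.94 [ 0.6562  0.281  -0.0006]
side ring 0.86 [0.6511 0.3727 0.0018]
side ring 0.82 [0.7748 0.2936 0.0002]
side cradle 0.57 [ 0.6149 -0.0838  0.1652]
side stop 0.77 [ 0.6178 -0.0513  0.1664]
side spout 0.97 [ 0.6171 -0.1491  0.1662]
side knob 0.75 [ 0.6124 -0.2474  0.183 ]
side centrifuge 0.69 [ 0.611  -0.348   0.0021]
side ring_end 0.86 [0.6555 0.2815 0.0625]
side ring_end 0.85 [0.7772 0.2956 0.063 ]
side ring_end 0.54 [0.6553 0.3696 0.0677]
```

View pics/scene0.png

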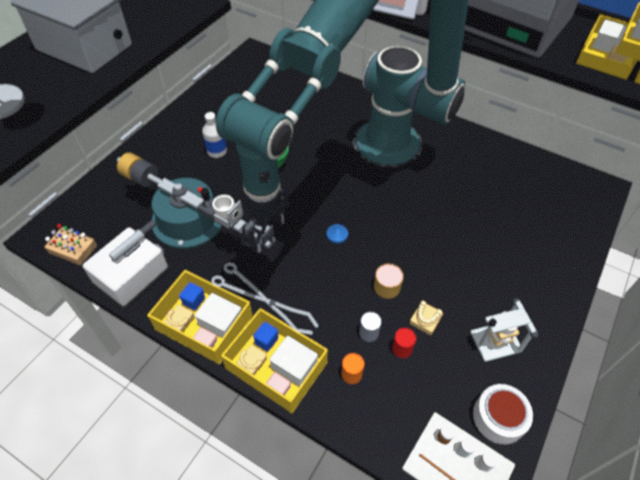

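View pics/side0.png

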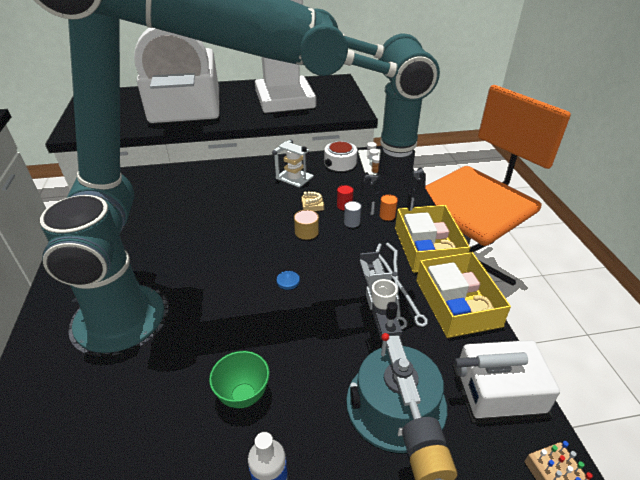

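View pics/wrist0.png

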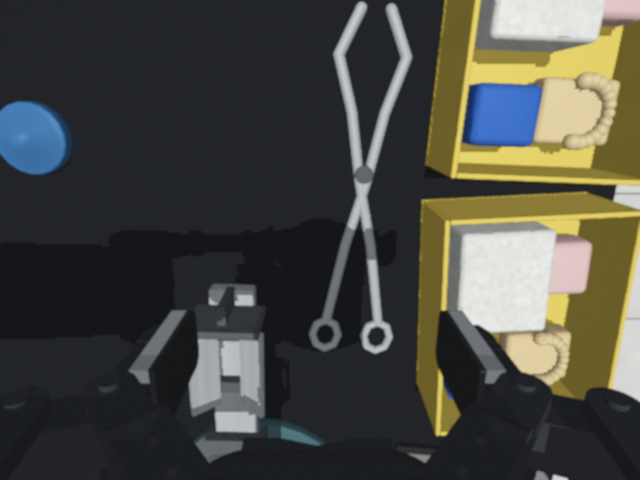

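```bash
cat > h.py <<'E'
from workcell import bot,cams
import cv2,numpy as np
from scipy.spatial.transform import Rotation as Ro
np.set_printoptions(precision=4,suppress=True)
def pose(c,st=None):
    k=cams.calibration(c)
    if c!='wrist':
        R=np.array(k['R']);t=np.array(k['t']); return k['mtx'],R.T,-R.T@t
    st=st or bot.read_state()
    Rt=Ro.from_rotvec(st['tcp_rot']).as_matrix();T=k['tool_from_camera']
    return k['mtx'],Rt@T[:3,:3],Rt@T[:3,3]+st['tool_pos']
def shot(c,name):
    st=bot.read_state();im,d=cams.read_camera(c)
    cv2.imwrite(f'pics/{name}.png',im[:,:,::-1])
    return im,d,pose(c,st)
def cloud(d,P):
    K,R,o=P
    v,u=np.mgrid[:480,:640]
    p=np.stack([(u-K[0,2])/K[0,0]*d,(v-K[1,2])/K[1,1]*d,d],-1)
    return p@R.T+o
def marks(c,l,P,f=cams.mark_of):
    return [(round(r['conf'],2),P[1]@np.array(r['xyz'])+P[2]) for r in f(c,l)]
def proj(X,P):
    K,R,o=P; c=R.T@(np.array(X)-o); return (K@c)[:2]/c[2]
E
python3 - <<'E'
from h import *
for c in ['scene','side']:
    im,d,P=shot(c,c+'1')
    X=cloud(d,P)
    for l in ['ring','big_ring','stone_model','tongs','bowl','former','articulator','liquid_bottle']:
        for r in marks(c,l,P)[:1]: print(c,l,r)
    for m in cams.regions_of(c,'ring')[:4]:
        mk=m['mask']&(d>0); pts=X[mk]; top=pts[np.abs(pts[:,2]-.064)<.005]
        print(c,'ringmask',m['conf'],mk.sum(),im[mk].mean(0),pts.min(0),pts.max(0),'top',len(top),(top.min(0)+top.max(0))/2 if len(top) else '')
E
```

```text
scene ring (0.82, array([ 0.6554,  0.2788, -0.0026]))
scene big_ring (0.75, array([ 0.5055,  0.2552, -0.0017]))
scene stone_model (0.91, array([ 0.5485,  0.3879, -0.0005]))
scene tongs (0.79, array([0.7115, 0.0147, 0.0012]))
scene bowl (0.66, array([ 0.2941, -0.2724, -0.0063]))
scene former (0.73, array([ 0.43  ,  0.0509, -0.0062]))
scene articulator (0.56, array([ 0.5101,  0.5666, -0.0035]))
scene liquid_bottle (0.57, array([ 0.3377, -0.4565, -0.0021]))
scene ringmask 0.86 531 [175.8814  36.9058  36.2881] [ 0.5977  0.3406 -0.0098] [0.6789 0.3979 0.0681] top 216 [0.6528 0.3728 0.0636]
scene ringmask 0.62 446 [177.3386 179.4372 184.4686] [ 0.5981  0.2456 -0.0055] [0.6825 0.3049 0.0681] top 183 [0.6579 0.281  0.0636]
scene ringmask 0.56 549 [205.816  116.1858  41.4408] [ 0.7247  0.2673 -0.006 ] [0.8019 0.3216 0.0675] top 235 [0.7759 0.2964 0.0633]
side ring (0.87, array([0.7753, 0.2966, 0.0018]))
side big_ring (0.92, array([ 0.5124,  0.2524, -0.0026]))
side stone_model (0.58, array([ 0.5511,  0.385 , -0.0018]))
side tongs (0.84, array([ 0.7176,  0.0131, -0.0004]))
side bowl (0.77, array([ 0.2908, -0.2742, -0.0019]))
side former (0.7, array([ 0.4291,  0.0488, -0.0024]))
side articulator (0.98, array([ 0.506 ,  0.5691, -0.0004]))
side ringmask 0.88 360 [174.2556  96.5028  40.3778] [ 0.7485  0.2631 -0.0042] [0.8179 0.3372 0.0662] top 114 [0.7734 0.2907 0.0626]
side ringmask 0.74 270 [158.7852  37.3407  35.9111] [0.6254 0.294  0.0029] [0.6743 0.3919 0.0686] top 108 [0.6492 0.3429 0.0638]
side ringmask 0.63 356 [131.5758 134.6685 139.6404] [ 0.629   0.2486 -0.    ] [0.6777 0.3022 0.0667] top 121 [0.6534 0.2763 0.063 ]
```

>>> {"api": "play_rows", "payload": {"motion": [[[-0.01, 0.08, 0], [0.2, 0, 0]], [[-0.02, 0.16, 0], [0.4, 0, 0]], [[-0.03, 0.24, -0.05], [0.6, 0, 0]], [[-0.04, 0.32, -0.1], [0.8, 0, 0]], [[-0.046, 0.378, -0.166], [1, 0, 0]], [[-0.046, 0.378, -0.166], [1, 0, 0]], [[-0.046, 0.378, -0.166], [1, 0, 0]]], "gripper": 0, "squeeze": 40}}

```text
time: 2.72
tool_pos: [0.6575, 0.1508, 0.166]
tcp_rot: [-0.788, -0.001, -0.001]
wrist_force: [-0.5, -0.2, 0.6]
width: 0.993
```

```bash
python3 - <<'E'
from h import *
im,d,P=shot('wrist','w2')
X=cloud(d,P)
s=bot.read_state();print(s['time'],s['q'],s['tool_pos'],s['tcp_rot'])
for r in marks('wrist','ring',P): print(r)
for m in cams.regions_of('wrist','ring')[:4]:
    mk=m['mask']&(d>0); pts=X[mk]; top=pts[np.abs(pts[:,2]-.064)<.004]
    print('ringmask',m['conf'],mk.sum(),im[mk].mean(0),pts.min(0),pts.max(0),'top',len(top),np.median(top,0),(top.min(0)+top.max(0))/2 if len(top) else '')
E
```

```text
2.775 [-0.1802  0.3838  1.7699  0.8111  1.28   -0.5451] [0.6583 0.1509 0.1673] [-0.7876 -0.0038 -0.0014]
(0.93, array([ 0.7706,  0.2947, -0.0011]))
(0.75, array([0.651 , 0.2788, 0.0019]))
ringmask 0.87 4270 [139.9447  40.0553  39.1766] [ 0.6199  0.3007 -0.0009] [0.6749 0.4657 0.0659] top 2087 [0.6501 0.3674 0.0636] [0.6503 0.3483 0.0629]
ringmask 0.74 5011 [154.0822 156.0918 159.3325] [ 0.6226  0.2523 -0.0011] [0.6848 0.3486 0.0662] top 2964 [0.654  0.2759 0.0636] [0.6543 0.2776 0.0631]
ringmask 0.56 5311 [166.2005 101.3205  51.6505] [ 0.7482  0.2684 -0.001 ] [0.8307 0.3704 0.0664] top 2787 [0.773  0.292  0.0635] [0.7734 0.2936 0.0632]
```

View pics/w2.png

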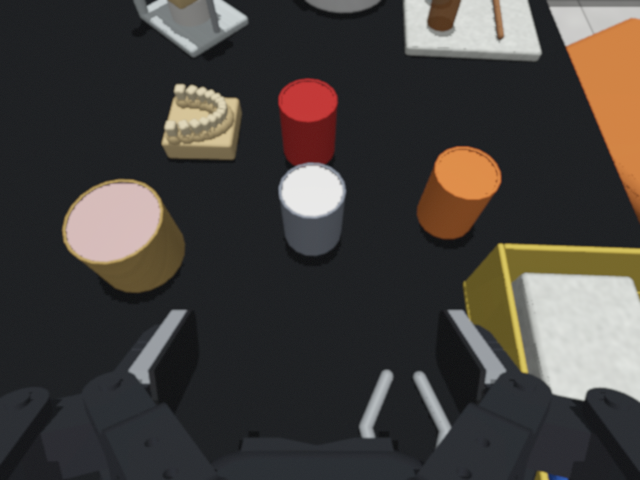

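>>> {"api": "play_rows", "payload": {"motion": [[[-0.005, 0.06, -0.06], [0, 0, 0]], [[-0.005, 0.12, -0.12], [0, 0, 0]], [[-0.005, 0.17, -0.175], [0, 0, 0]], [[-0.005, 0.22, -0.225], [0, 0, 0]], [[-0.005, 0.27, -0.275], [0, 0, 0]], [[-0.005, 0.31, -0.315], [0, 0, 0]], [[-0.005, 0.348, -0.35], [0, 0, 0]], [[-0.005, 0.348, -0.35], [0, 0, 0]], [[-0.005, 0.348, -0.35], [0, 0, 0]]]}}

```text
time: 4.0
tool_pos: [0.655, 0.2903, 0.0252]
tcp_rot: [-0.785, -0.001, -0.0]
wrist_force: [-0.3, -0.2, 0.0]
width: 1.002
```

```bash
python3 - <<'E'
from h import *
im,d,P=shot('wrist','w3')
X=cloud(d,P)
s=bot.read_state();print(s['time'],s['q'],s['tool_pos'],s['tcp_rot'])
m=(np.abs(X[...,2]-.064)<.006)&(X[...,0]>.6)&(X[...,0]<.7)&(X[...,1]<.32)&(X[...,1]>.24)&(d>0)
p=X[m];print(len(p),np.median(p,0),p.min(0),p.max(0))
E
```

```text
4.05 [ 0.0293  0.5572  1.8337  0.9876  1.0098 -0.6364] [0.6554 0.29   0.0255] [-0.7854 -0.001  -0.001 ]
25713 [0.6534 0.2727 0.0636] [0.6   0.24  0.058] [0.7   0.303 0.07 ]
```

View pics/w3.png

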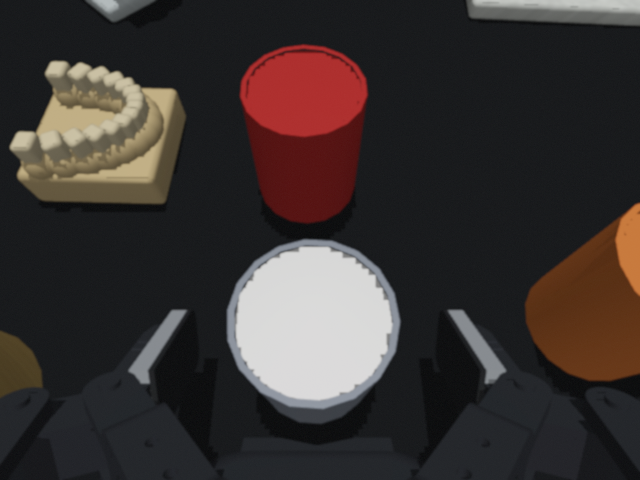

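>>> {"api": "play_rows", "payload": {"motion": [[[0, 0, 0], [0, 0, 0]], [[0, 0, 0], [0, 0, 0]], [[0, 0, 0], [0, 0, 0]], [[0, 0, 0], [0, 0, 0]], [[0, 0, 0], [0, 0, 0]], [[0, 0, 0], [0, 0, 0]], [[0, 0, 0], [0, 0, 0]], [[0, 0, 0], [0, 0, 0]]], "gripper": 1, "squeeze": 60}}

```text
time: 5.05
tool_pos: [0.6553, 0.2899, 0.0257]
tcp_rot: [-0.785, -0.001, -0.001]
wrist_force: [-0.6, -4.1, 5.6]
width: 0.564
```

```bash
python3 - <<'E'
from h import *
im,d,P=shot('wrist','w4')
s=bot.read_state();print(s['time'],s['tool_pos'],s['tcp_rot'],s['wrist_force'],s['width'])
E
```

```text
5.1 [0.6553 0.29   0.0258] [-0.7851 -0.0009 -0.0009] [-1.0737 -5.0482  5.3836] 0.5679419923781315
```

View pics/w4.png

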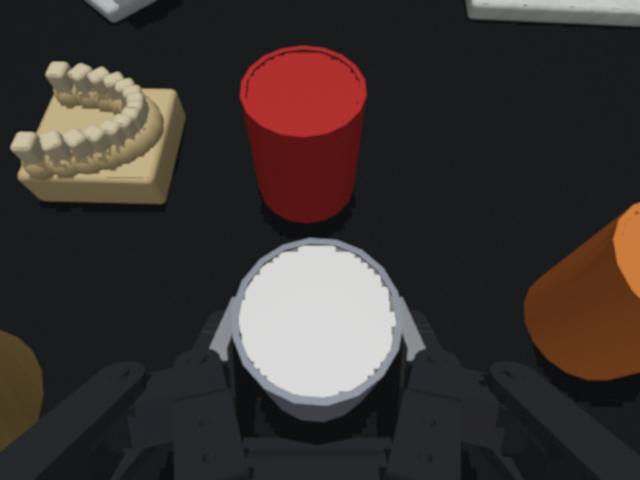

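>>> {"api": "play_rows", "payload": {"motion": [[[0, 0, 0.01], [0, 0, 0]], [[0, 0, 0.03], [0, 0, 0]], [[0, 0, 0.07], [0, 0, 0]], [[0, 0, 0.13], [0, 0, 0]], [[0, 0, 0.2], [0, 0, 0]], [[0, 0, 0.28], [0, 0, 0]], [[0, 0, 0.36], [0, 0, 0]], [[0, 0, 0.44], [0, 0, 0]], [[0, 0, 0.5], [0, 0, 0]], [[0, 0, 0.5], [0, 0, 0]]]}}

```text
time: 6.35
tool_pos: [0.6561, 0.2906, 0.229]
tcp_rot: [-0.785, -0.006, -0.002]
wrist_force: [-0.0, 0.1, -3.3]
width: 0.574
```

```bash
python3 - <<'E'
from h import *
im,d,P=shot('wrist','w5')
s=bot.read_state();print(s['time'],s['q'],s['tool_pos'],s['tcp_rot'],s['wrist_force'],s['width'])
for c in ['scene','side']:
    im,d,P=shot(c,c+'5')
    for l in ['cradle','stop','spout','knob','centrifuge','carriage']:
        print(c,l,marks(c,l,P)[:2])
E
```

```text
6.4 [ 0.03    0.31    1.7496  0.8554  1.2105 -0.3433] [0.655  0.2903 0.2263] [-0.7859 -0.0028 -0.0009] [ 0.6705 -0.7478 -3.5397] 0.5667365889803682
scene cradle [(0.64, array([ 0.6199, -0.0819,  0.1583])), (0.23, array([ 0.6091, -0.3557, -0.0018]))]
scene stop [(0.84, array([ 0.6174, -0.0554,  0.1621])), (0.68, array([ 0.6134, -0.3537,  0.0011]))]
scene spout [(0.57, array([ 0.6118, -0.1457,  0.1581]))]
scene knob []
scene centrifuge []Traceback (most recent call last):
  File "<stdin>", line 7, in <module>
  File "h.py", line 22, in marks
    return [(round(r['conf'],2),P[1]@np.array(r['xyz'])+P[2]) for r in f(c,l)]
                                                                       ~^^^^^
ValueError: it knows: articulator, big_ring, bowl, centrifuge, cradle, former, knob, liquid_bottle, ring, ring_end, spout, stone_model, stop, tongs
```

View pics/w5.png

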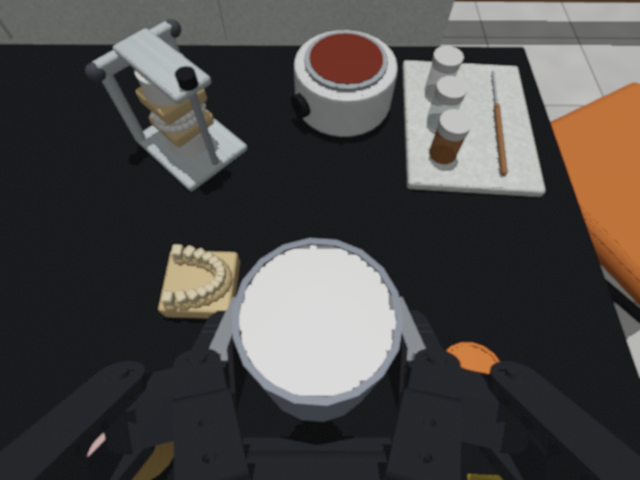

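```bash
python3 - <<'E'
from h import *
im,d,P=shot('wrist','w6'); s=bot.read_state()
X=cloud(d,P)
Rt=Ro.from_rotvec(s['tcp_rot']).as_matrix()
T=(X-s['tool_pos'])@Rt   # tool coords
ax=Rt.T@np.array([0,0,1]); print('up in tool',ax)
# white top
hsv=cv2.cvtColor(im,cv2.COLOR_RGB2HSV)
m=(d>0)&(d<.25)&(hsv[...,2]>190)&(hsv[...,1]<30)
n,l,st,c=cv2.connectedComponentsWithStats(m.astype(np.uint8)); i=1+st[1:,4].argmax(); m=l==i
p=T[m]; c0=p.mean(0);u,sv,vt=np.linalg.svd(p-c0,full_matrices=False); nrm=vt[2]*np.sign(vt[2]@ax)
cc,_=cv2.findContours(m.astype(np.uint8),0,cv2.CHAIN_APPROX_NONE)
cp=np.array([T[y,x] for x,y in cc[0][:,0]]); 
q=(cp-c0)@vt[:2].T; (cx,cy),r=cv2.minEnclosingCircle(q.astype(np.float32))
A=np.c_[2*q,np.ones(len(q))];sol=np.linalg.lstsq(A,(q**2).sum(1),rcond=None)[0]
ctr=c0+sol[:2]@vt[:2]; print('normal tool',nrm,'angle to up',np.degrees(np.arccos(nrm@ax)),'topcentre tool',ctr,'r',np.sqrt(sol[2]+sol[:2]@sol[:2]),r)
print('middle in tool',ctr-.032*nrm, 'world top',Rt@ctr+s['tool_pos'])
# initial wrist cloud
d0=np.load('wrist_d0.npy'); st={'tcp_rot':np.array([-1.5707,.0013,.0013]),'tool_pos':np.array([.675,0,.231])}
X0=cloud(d0,pose('wrist',st)); ok=(d0>0)
for y0 in np.arange(-.13,-.02,.01):
    b=ok&(np.abs(X0[...,1]-y0)<.002)&(np.abs(X0[...,0]-.617)<.045)&(X0[...,2]>.11)&(X0[...,2]<.2)
    p=X0[b]
    if len(p)<5: continue
    xs=np.arange(.58,.66,.005)
    print(round(y0,3),p[:,0].min(),p[:,0].max(),[(int(1000*x),round(1000*np.median(p[np.abs(p[:,0]-x)<.0025,2]),0)) for x in xs if (np.abs(p[:,0]-x)<.0025).any()])
E
```

```text
up in tool [-0.0026 -0.7072  0.707 ]
normal tool [ 0.0012 -0.7064  0.7078] angle to up 0.22648606853448772 topcentre tool [ 0.0003 -0.0348  0.018 ] r 0.02229695091162562 0.02323128469288349
middle in tool [ 0.0003 -0.0121 -0.0047] world top [0.6544 0.2785 0.2605]
-0.13 0.6017640044521879 0.6265105785649984 [(600, np.float64(128.0)), (605, np.float64(128.0)), (610, np.float64(129.0)), (615, np.float64(129.0)), (620, np.float64(129.0)), (625, np.float64(129.0))]
-0.12 0.6063046676928283 0.6365307851625447 [(605, np.float64(128.0)), (610, np.float64(128.0)), (615, np.float64(128.0)), (620, np.float64(128.0)), (635, np.float64(150.0))]
-0.11 0.591912079047327 0.6402832394358894 [(590, np.float64(150.0)), (595, np.float64(151.0)), (600, np.float64(147.0)), (605, np.float64(143.0)), (610, np.float64(140.0)), (615, np.float64(136.0)), (620, np.float64(136.0)), (625, np.float64(142.0)), (630, np.float64(145.0)), (635, np.float64(149.0)), (640, np.float64(151.0))]
-0.1 0.5924332273829 0.6406677883181467 [(590, np.float64(150.0)), (595, np.float64(151.0)), (600, np.float64(148.0)), (605, np.fl
[... 961 characters left out ...]
 np.float64(140.0)), (630, np.float64(144.0)), (635, np.float64(149.0)), (640, np.float64(152.0))]
-0.06 0.6009205159259166 0.6417325138259773 [(600, np.float64(148.0)), (635, np.float64(150.0)), (640, np.float64(151.0))]
-0.05 0.6060348151347703 0.6413358670222986 [(605, np.float64(165.0)), (610, np.float64(164.0)), (615, np.float64(165.0)), (620, np.float64(164.0)), (625, np.float64(164.0)), (630, np.float64(164.0)), (635, np.float64(164.0)), (640, np.float64(156.0))]
-0.04 0.603282348745386 0.6335617248215711 [(605, np.float64(128.0)), (610, np.float64(128.0)), (615, np.float64(156.0)), (620, np.float64(147.0)), (625, np.float64(128.0)), (630, np.float64(129.0)), (635, np.float64(125.0))]
```

```bash
python3 - <<'E'
from h import *
d0=np.load('wrist_d0.npy'); st={'tcp_rot':np.array([-1.5707,.0013,.0013]),'tool_pos':np.array([.675,0,.231])}
X0=cloud(d0,pose('wrist',st)); ok=(d0>0)
for nm,X,dd in [('w',X0,d0)]+[(c,cloud(np.load(c+'_d0.npy'),pose(c)),np.load(c+'_d0.npy')) for c in ['scene','side']]:
    b=(dd>0)&(np.abs(X[...,2]-.163)<.004)&(np.abs(X[...,0]-.617)<.03)&(X[...,1]>-.07)&(X[...,1]<-.03)
    p=X[b];print(nm,len(p),p.min(0),p.max(0),np.median(p,0),np.percentile(p[:,1],[5,95]))
    # V plates fit
    b=(dd>0)&(X[...,2]>.138)&(X[...,2]<.148)&(X[...,1]>-.11)&(X[...,1]<-.06)
    for sgn in (-1,1):
        q=X[b&(sgn*(X[...,0]-.617)>.004)&(abs(X[...,0]-.617)<.03)]
        if len(q)<20: print('few');continue
        A=np.c_[q[:,:2],np.ones(len(q))];co=np.linalg.lstsq(A,q[:,2],rcond=None)[0]
        print(sgn,len(q),co,'slope deg',np.degrees(np.arctan(np.hypot(co[0],co[1]))),'yaw',np.degrees(np.arctan2(-co[1],co[0])))
    bb=(dd>0)&(X[...,2]>.138)&(X[...,2]<.152)&(X[...,1]>-.118)&(X[...,1]<-.05)&(abs(X[...,0]-.617)<.03)
    if bb.any(): q=X[bb];print('plate y',np.percentile(q[:,1],[1,99]))
E
```

```text
w 715 [ 0.6049 -0.0527  0.159 ] [ 0.6413 -0.0462  0.1662] [ 0.6234 -0.0481  0.1639] [-0.0514 -0.0467]
-1 1132 [-0.7929  0.0259  0.6258] slope deg 38.42530970049698 yaw -178.1256406117403
1 775 [ 0.8166 -0.0224 -0.3718] slope deg 39.244206726150196 yaw 1.5690534812047894
plate y [-0.1165 -0.0603]
scene 18 [ 0.5972 -0.0495  0.159 ] [ 0.6438 -0.0427  0.1635] [ 0.617  -0.0472  0.1606] [-0.0493 -0.0432]
few
few
plate y [-0.1163 -0.0507]
side 43 [ 0.5943 -0.0542  0.1591] [ 0.6389 -0.045   0.1667] [ 0.6162 -0.0514  0.1612] [-0.0538 -0.0475]
-1 54 [-0.602   0.0243  0.508 ] slope deg 31.069144531393693 yaw -177.68740539641973
1 78 [ 0.5976 -0.0475 -0.2377] slope deg 30.941925427957983 yaw 4.54642212093126
plate y [-0.1153 -0.0506]
```

>>> {"api": "play_rows", "payload": {"motion": [[[0, -0.02, 0.02], [-0.05, 0, 0]], [[0, -0.06, 0.05], [-0.15, 0, 0]], [[-0.01, -0.12, 0.09], [-0.3, 0, 0]], [[-0.02, -0.18, 0.13], [-0.45, 0, 0]], [[-0.03, -0.24, 0.15], [-0.6, 0, 0]], [[-0.04, -0.3, 0.15], [-0.75, 0, 0]], [[-0.05, -0.35, 0.15], [-0.9, 0, 0]], [[-0.05, -0.38, 0.15], [-0.97, 0, 0]], [[-0.05, -0.4, 0.15], [-1, 0, 0]], [[-0.05, -0.4, 0.15], [-1, 0, 0]]]}}

```text
time: 8.0
tool_pos: [0.6343, 0.1305, 0.2843]
tcp_rot: [-1.57, 0.001, 0.001]
wrist_force: [0.5, 0.5, -2.7]
width: 0.565
```

>>> {"api": "play_rows", "payload": {"motion": [[[0, -0.03, 0], [-0.05, 0, 0]], [[-0.01, -0.09, 0], [-0.15, 0.002, -0.005]], [[-0.015, -0.17, 0], [-0.3, 0.004, -0.01]], [[-0.02, -0.25, 0], [-0.45, 0.006, -0.015]], [[-0.027, -0.33, 0], [-0.6, 0.008, -0.02]], [[-0.034, -0.41, 0], [-0.75, 0.01, -0.025]], [[-0.04, -0.48, -0.01], [-0.9, 0.012, -0.03]], [[-0.043, -0.53, -0.02], [-0.97, 0.014, -0.034]], [[-0.043, -0.553, -0.02], [-1, 0.014, -0.034]], [[-0.043, -0.553, -0.02], [-1, 0.014, -0.034]]]}}

```text
time: 9.25
tool_pos: [0.6173, -0.0909, 0.2764]
tcp_rot: [-2.354, 0.035, -0.014]
wrist_force: [0.1, 0.2, -2.8]
width: 0.567
```

```bash
python3 - <<'E'
from h import *
s=bot.read_state();print(s['time'],s['q'],s['tool_pos'],s['tcp_rot'],s['wrist_force'],s['width'])
Rt=Ro.from_rotvec(s['tcp_rot']).as_matrix()
print('axis',Rt@np.array([0.0012,-0.7064,0.7078]),'mid',Rt@np.array([.0003,-.0121,-.0047])+s['tool_pos'])
for c in ['wrist','side','scene']:
    im,d,P=shot(c,c+'7')
    for l in ['ring','ring_end','cradle','stop','spout','knob','centrifuge']: print(c,l,marks(c,l,P)[:2])
    if c!='wrist':
        o=proj([.61,-.1,.2],P);x,y=max(0,int(o[0])-100),max(0,int(o[1])-80)
        cv2.imwrite(f'pics/{c}7c.png',cv2.resize(im[y:y+160,x:x+200,::-1],None,fx=4,fy=4,interpolation=cv2.INTER_CUBIC)[:600])
E
```

```text
9.25 [ 0.2038  0.244   1.7348 -0.7654  1.4392  0.4486] [ 0.6173 -0.0909  0.2764] [-2.3543  0.0345 -0.0137] [ 0.1372  0.1894 -2.7593] 0.5671661578750296
axis [0.0303 0.9995 0.0007] mid [ 0.6177 -0.0857  0.2883]
wrist ring [(0.66, array([ 0.6161, -0.1174,  0.287 ]))]
wrist ring_end [(0.57, array([ 0.6188, -0.0513,  0.2885]))]
wrist cradle [(0.86, array([ 0.6157, -0.0838,  0.1653]))]
wrist stop [(0.79, array([ 0.6171, -0.0536,  0.1643]))]
wrist spout []
wrist knob []
wrist centrifuge []
side ring [(0.92, array([ 0.6173, -0.1128,  0.285 ])), (0.6, array([0.775 , 0.2924, 0.0032]))]
side ring_end [(0.82, array([ 0.6202, -0.0486,  0.2893])), (0.75, array([ 0.6125, -0.3476,  0.0021]))]
side cradle [(0.77, array([ 0.6136, -0.0843,  0.1664])), (0.41, array([ 0.6099, -0.3492,  0.0032]))]
side stop [(0.67, array([ 0.62  , -0.0514,  0.1653]))]
side spout [(0.72, array([0.5093, 0.5643, 0.0022])), (0.66, array([ 0.6139, -0.1486,  0.1645]))]
side knob [(0.62, array([ 0.6116, -0.2496,  0.1827]))]
side centrifuge [(0.89, array([ 0.6116, -0.3499,  0.0032]))]
scene ring [(0.86, array([ 0.774 ,  0.3001, -0.0016])), (0.85, array([ 0.6141, -0.1155,  0.2824]))]
scene ring_end [(0.9, array([0.7741, 0.2963, 0.0654])), (0.6, array([ 0.6198, -0.0509,  0.2835]))]
scene cradle [(0.88, array([ 0.6201, -0.0828,  0.1617])), (0.6, array([ 0.6198, -0.0533,  0.2839]))]
scene stop [(0.9, array([ 0.6154, -0.0531,  0.1636])), (0.25, array([ 0.5504,  0.3874, -0.0011]))]
scene spout [(0.75, array([ 0.612 , -0.1448,  0.1612]))]
scene knob [(0.98, array([ 0.6116, -0.2458,  0.1783]))]
scene centrifuge [(0.72, array([ 0.6114, -0.354 , -0.0008])), (0.34, array([ 0.2944, -0.2751, -0.0021]))]
```

View pics/wrist7.png

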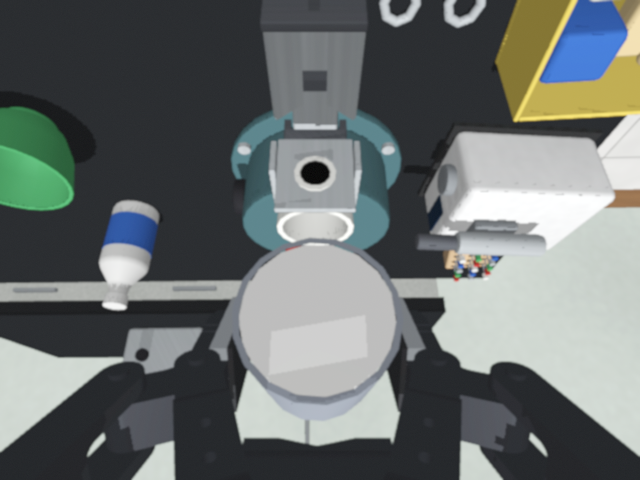

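View pics/side7c.png

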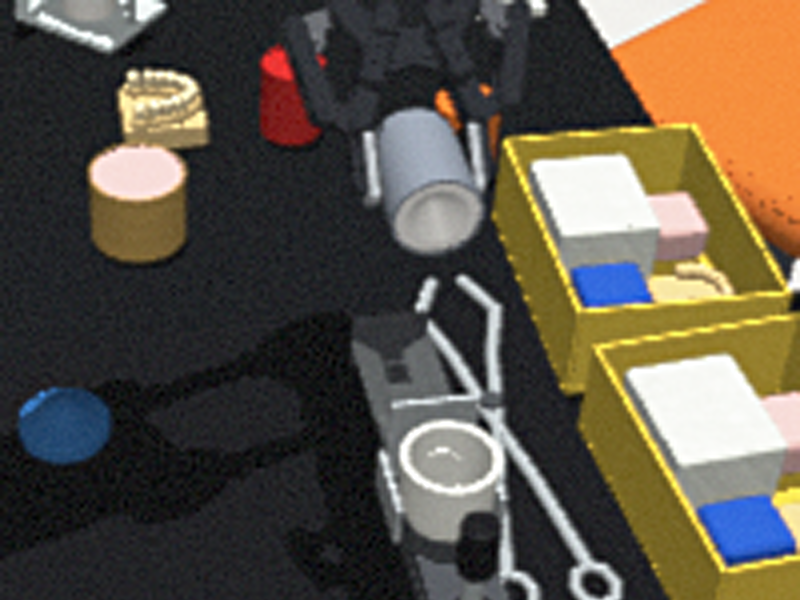

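```bash
python3 - <<'E'
from h import *
st=bot.read_state();im,d,P=shot('wrist','w8');X=cloud(d,P)
dd=d
b=(dd>0)&(X[...,2]>.138)&(X[...,2]<.150)&(X[...,1]>-.11)&(X[...,1]<-.06)
cs=[]
for sgn in (-1,1):
    q=X[b&(sgn*(X[...,0]-.617)>.004)&(abs(X[...,0]-.617)<.03)]
    A=np.c_[q[:,:2],np.ones(len(q))];co=np.linalg.lstsq(A,q[:,2],rcond=None)[0];cs.append(co)
    print(sgn,len(q),co,'yaw',np.degrees(np.arctan(-co[1]/co[0])))
e=cs[0]-cs[1]; 
for y in (-.11,-.085,-.06):
    x=-(e[1]*y+e[2])/e[0]; z=cs[0]@[x,y,1]; print('apex',y,x,z,'axis z(40deg)',z+.025/np.cos(np.radians(40)))
for y0 in np.arange(-.115,-.04,.01):
    b=(dd>0)&(np.abs(X[...,1]-y0)<.003)&(np.abs(X[...,0]-.617)<.04)&(X[...,2]>.13)&(X[...,2]<.2);p=X[b]
    if len(p): print(round(y0,3),p[:,0].min(),p[:,0].max(),p[:,2].max())
b=(dd>0)&(abs(X[...,0]-.617)<.023)&(X[...,1]>-.07)&(X[...,1]<-.03)&(X[...,2]>.153)&(X[...,2]<.175);p=X[b]
print('stop',len(p),np.percentile(p,[1,50,99],axis=0))
b=(dd>0)&(abs(X[...,0]-.615)<.025)&(X[...,1]>-.17)&(X[...,1]<-.13)&(X[...,2]>.15)&(X[...,2]<.19);p=X[b]
print('front plate',len(p),np.percentile(p,[1,50,99],axis=0))
dark=b&(im.max(-1)<40); print('hole',X[dark].mean(0) if dark.any() else 0)
E
```

```text
-1 2067 [-0.7455  0.0245  0.5955] yaw 1.8812644319534964
1 2027 [ 0.7434 -0.0199 -0.3261] yaw 1.5341421187607773
apex -0.11 0.6156690817299207 0.13375579594167386 axis z(40deg) 0.16639097817498083
apex -0.085 0.6164145458089002 0.13381222425903433 axis z(40deg) 0.1664474064923413
apex -0.06 0.6171600098878798 0.1338686525763948 axis z(40deg) 0.16650383480970177
-0.115 0.5916343831397288 0.6396255306993106 0.1517547062398834
-0.105 0.5916582389052565 0.6400548045533971 0.15197734897173368
-0.095 0.5921057473667912 0.6402356859356193 0.15214160498206872
-0.085 0.592475936784489 0.64055773874709 0.152269670099736
-0.075 0.5926023272545041 0.6409191366329129 0.15257117171141055
-0.065 0.5929130754523305 0.6411649943737964 0.15217833083899338
-0.055 0.5991434126014392 0.6403552146008022 0.16359153452050756
-0.045 0.5946380079683802 0.6399586562935706 0.16494395717248084
stop 2682 [[ 0.5952 -0.0522  0.1532]
 [ 0.6172 -0.0479  0.1611]
 [ 0.6394 -0.0442  0.1645]]
front plate 4100 [[ 0.5905 -0.1678  0.1504]
 [ 0.6146 -0.1503  0.1718]
 [ 0.6389 -0.1486  0.1896]]
hole [ 0.6147 -0.1497  0.1655]
```

>>> {"api": "play_rows", "payload": {"motion": [[[-0.003, 0, -0.03], [0, 0, 0]], [[-0.003, 0, -0.08], [0, 0, 0]], [[-0.003, 0, -0.13], [0, 0, 0]], [[-0.003, 0, -0.18], [0, 0, 0]], [[-0.003, 0, -0.22], [0, 0, 0]], [[-0.003, 0, -0.25], [0, 0, 0]], [[-0.003, 0, -0.258], [0, 0, 0]], [[-0.003, 0, -0.258], [0, 0, 0]]]}}

```text
time: 11.5
tool_pos: [0.6165, -0.0908, 0.1739]
tcp_rot: [-2.356, 0.033, -0.014]
wrist_force: [-0.0, 0.2, -2.9]
width: 0.569
```

```bash
python3 - <<'E'
from h import *
s=bot.read_state();print(s['time'],s['tool_pos'],s['tcp_rot'],s['wrist_force'],s['width'])
Rt=Ro.from_rotvec(s['tcp_rot']).as_matrix()
print('axis',Rt@np.array([0.0012,-0.7064,0.7078]),'mid',Rt@np.array([.0003,-.0121,-.0047])+s['tool_pos'])
for c in ['wrist','side','scene']:
    im,d,P=shot(c,c+'9')
    if c!='wrist':
        o=proj([.61,-.1,.18],P);x,y=max(0,int(o[0])-50),max(0,int(o[1])-40)
        cv2.imwrite(f'pics/{c}9c.png',cv2.resize(im[y:y+80,x:x+100,::-1],None,fx=6,fy=6,interpolation=cv2.INTER_CUBIC)[:600])
E
```

```text
11.5 [ 0.6165 -0.0908  0.1739] [-2.3563  0.0328 -0.0142] [-0.0478  0.1891 -2.9221] 0.5685242976049101
axis [ 0.0292  0.9996 -0.0012] mid [ 0.6169 -0.0856  0.1858]
```

View pics/side9c.png

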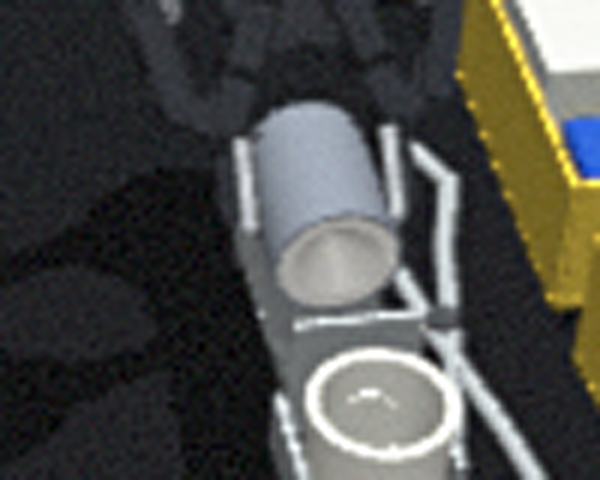

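View pics/wrist9.png

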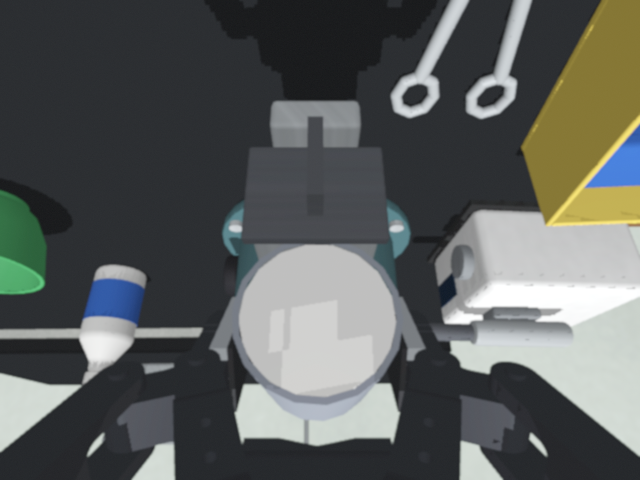

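>>> {"api": "play_rows", "payload": {"motion": [[[-0.001, 0, -0.01], [0, 0, 0]], [[-0.001, 0, -0.02], [0, 0, 0]], [[-0.001, 0, -0.028], [0, 0, 0]], [[-0.001, 0, -0.034], [0, 0, 0]], [[-0.001, 0, -0.04], [0, 0, 0]], [[-0.001, 0, -0.044], [0, 0, 0]], [[-0.001, 0, -0.047], [0, 0, 0]], [[-0.001, 0, -0.047], [0, 0, 0]]]}}

```text
time: 12.65
tool_pos: [0.6158, -0.0908, 0.1548]
tcp_rot: [-2.356, 0.033, -0.014]
wrist_force: [0.7, 0.4, -2.7]
width: 0.57
```

>>> {"api": "play_rows", "payload": {"motion": [[[0, 0, -0.002], [0, 0, 0]], [[0, 0, -0.003], [0, 0, 0]], [[0, 0, -0.003], [0, 0, 0]], [[0, 0, -0.003], [0, 0, 0]]]}}

```text
time: 13.15
tool_pos: [0.6158, -0.0908, 0.154]
tcp_rot: [-2.356, 0.033, -0.014]
wrist_force: [-0.7, -0.4, -0.9]
width: 0.569
```

Contact starting (force −2.8 → −0.9).

>>> {"api": "play_rows", "payload": {"motion": [[[0, 0, -0.001], [0, 0, 0]], [[0, 0, -0.002], [0, 0, 0]], [[0, 0, -0.002], [0, 0, 0]], [[0, 0, -0.002], [0, 0, 0]]]}}

```text
time: 13.65
tool_pos: [0.6159, -0.0908, 0.1539]
tcp_rot: [-2.357, 0.033, -0.015]
wrist_force: [-3.7, 3.4, 6.3]
width: 0.566
```

>>> {"api": "play_rows", "payload": {"motion": [[[0, 0, 0], [0, 0, 0]], [[0, 0, 0], [0, 0, 0]], [[0, 0, 0], [0, 0, 0]], [[0, 0, 0], [0, 0, 0]]], "gripper": 0.3}}

```text
time: 14.15
tool_pos: [0.6158, -0.0909, 0.1527]
tcp_rot: [-2.356, 0.033, -0.014]
wrist_force: [0.1, -0.0, 0.3]
width: 0.699
```

```bash
python3 - <<'E'
from h import *
s=bot.read_state();print(s['time'],s['tool_pos'],s['tcp_rot'],s['wrist_force'],s['width'])
for c in ['wrist','side','scene']:
    im,d,P=shot(c,c+'10')
    for l in ['ring','ring_end','stop','spout']: print(c,l,marks(c,l,P)[:2])
    if c!='wrist':
        o=proj([.61,-.1,.18],P);x,y=max(0,int(o[0])-50),max(0,int(o[1])-40)
        cv2.imwrite(f'pics/{c}10c.png',cv2.resize(im[y:y+80,x:x+100,::-1],None,fx=6,fy=6,interpolation=cv2.INTER_CUBIC)[:600])
E
```

```text
14.15 [ 0.6158 -0.0909  0.1527] [-2.3561  0.0332 -0.0136] [ 0.0966 -0.028   0.3467] 0.6986390311773877
wrist ring [(0.71, array([ 0.6145, -0.1165,  0.1661]))]
wrist ring_end [(0.7, array([ 0.6144, -0.0528,  0.165 ]))]
wrist stop [(0.73, array([ 0.6102, -0.0564,  0.1664]))]
wrist spout []
side ring [(0.73, array([ 0.6172, -0.1158,  0.1621])), (0.69, array([ 0.6512,  0.3688, -0.0016]))]
side ring_end [(0.86, array([0.6522, 0.3693, 0.0673])), (0.85, array([0.7723, 0.2951, 0.0633]))]
side stop [(0.19, array([ 0.6168, -0.1124,  0.1656]))]
side spout [(0.59, array([ 0.6134, -0.1475,  0.1625])), (0.35, array([ 0.6152, -0.0823,  0.164 ]))]
scene ring [(0.93, array([ 0.6499,  0.3688, -0.0023])), (0.83, array([ 0.6143, -0.1169,  0.1626]))]
scene ring_end [(0.58, array([0.649 , 0.3712, 0.0622])), (0.58, array([0.7775, 0.2994, 0.064 ]))]
scene stop [(0.65, array([ 0.6149, -0.0579,  0.1625]))]
scene spout [(0.62, array([ 0.6096, -0.1474,  0.1563])), (0.4, array([ 0.6137, -0.1159,  0.163 ]))]
```

View pics/side10c.png

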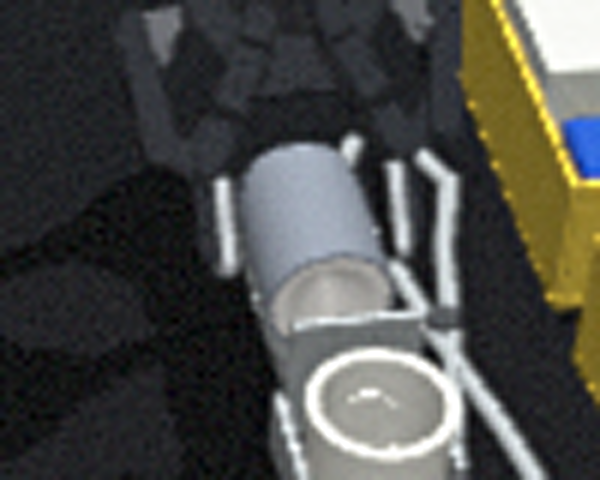

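View pics/wrist10.png

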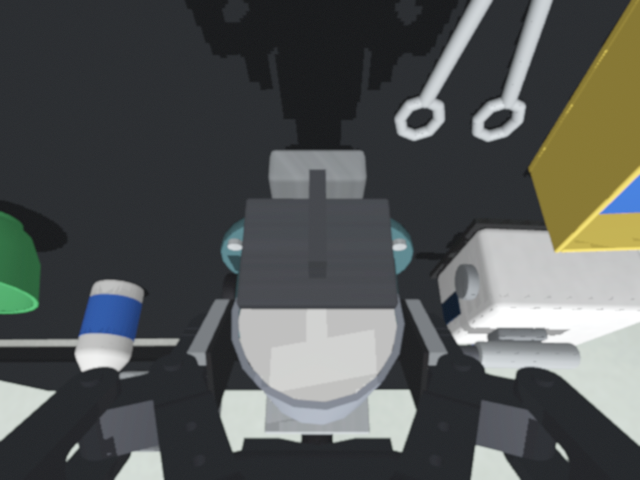

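>>> {"api": "play_rows", "payload": {"motion": [[[0, 0, 0], [0, 0, 0]], [[0, 0, 0], [0, 0, 0]], [[0, 0, 0], [0, 0, 0]], [[0, 0.04, 0.04], [0, 0, 0]], [[0, 0.1, 0.1], [0, 0, 0]], [[0, 0.17, 0.17], [0, 0, 0]], [[0, 0.24, 0.24], [0, 0, 0]], [[0, 0.3, 0.3], [0, 0, 0]], [[0, 0.3, 0.3], [0, 0, 0]]], "gripper": 0}}

```text
time: 16.02
tool_pos: [0.6175, 0.0321, 0.2766]
tcp_rot: [-2.354, 0.027, -0.02]
wrist_force: [-0.3, -0.2, 0.4]
width: 1.003
```

```bash
python3 - <<'E'
from h import *
s=bot.read_state();print(s['time'],s['tool_pos'],s['tcp_rot'],s['wrist_force'],s['width'])
for c in ['wrist','side','scene']:
    im,d,P=shot(c,c+'11')
    for l in ['ring','ring_end','stop','spout','knob']: print(c,l,marks(c,l,P)[:2])
    if c=='wrist':
        X=cloud(d,P);b=(d>0)&(abs(X[...,0]-.612)<.02)&(X[...,1]>-.27)&(X[...,1]<-.22)&(X[...,2]>.19)&(X[...,2]<.205);p=X[b]
        print(len(p), np.percentile(p,[1,50,99],axis=0) if len(p) else 0)
    else:
        X=cloud(d,P);b=(d>0)&(abs(X[...,0]-.612)<.025)&(X[...,1]>-.27)&(X[...,1]<-.22)&(X[...,2]>.19)&(X[...,2]<.205);p=X[b]
        print(len(p), np.percentile(p,[1,50,99],axis=0) if len(p) else 0)
E
```

```text
16.025 [0.6175 0.0321 0.2766] [-2.3536  0.0266 -0.0196] [-0.3055 -0.1849  0.4247] 1.0027490173011133
wrist ring [(0.81, array([ 0.613 , -0.1171,  0.1679]))]
wrist ring_end [(0.65, array([ 0.6163, -0.0505,  0.1674])), (0.49, array([ 0.2941, -0.2724,  0.0008]))]
wrist stop [(0.66, array([ 0.6152, -0.0534,  0.1627]))]
wrist spout [(0.81, array([ 0.6143, -0.1491,  0.1665])), (0.33, array([ 0.6149, -0.1168,  0.1675]))]
wrist knob [(0.71, array([ 0.6138, -0.2532,  0.1812]))]
202 [[ 0.6009 -0.2561  0.1901]
 [ 0.6116 -0.2413  0.1953]
 [ 0.6214 -0.2369  0.1974]]
side ring [(0.83, array([0.6536, 0.3717, 0.0017])), (0.7, array([0.7758, 0.2923, 0.0023]))]
side ring_end [(0.85, array([0.774 , 0.2963, 0.062 ])), (0.72, array([ 0.6136, -0.0497,  0.1641]))]
side stop []
side spout [(0.81, array([ 0.6127, -0.1503,  0.1635]))]
side knob [(0.68, array([ 0.6102, -0.2474,  0.1846]))]
82 [[ 0.6006 -0.2593  0.1907]
 [ 0.6106 -0.2512  0.1955]
 [ 0.6217 -0.2402  0.1991]]
scene ring [(0.72, array([ 0.6138, -0.1152,  0.1625])), (0.69, array([ 0.6498,  0.3716, -0.0039]))]
scene ring_end [(0.86, array([ 0.6178, -0.0553,  0.162 ])), (0.7, array([0.7778, 0.3004, 0.0649]))]
scene stop [(0.59, array([ 0.618 , -0.0566,  0.1612]))]
scene spout [(0.71, array([ 0.6105, -0.1435,  0.1606])), (0.33, array([ 0.5091,  0.2556, -0.0013]))]
scene knob [(0.9, array([ 0.6105, -0.2458,  0.1813]))]
41 [[ 0.6036 -0.2563  0.1903]
 [ 0.6131 -0.2446  0.1929]
 [ 0.6223 -0.2351  0.1974]]
```

View pics/wrist11.png

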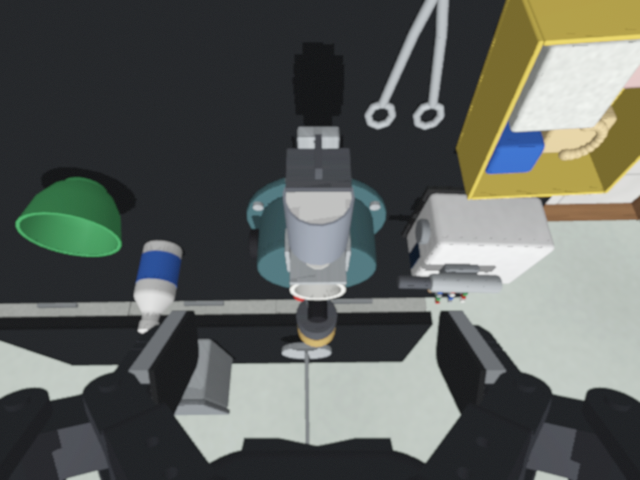

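>>> {"api": "play_rows", "payload": {"motion": [[[0, -0.03, 0.02], [0.12, 0, 0]], [[0, -0.1, 0.04], [0.3, -0.008, 0]], [[0, -0.2, 0.04], [0.48, -0.013, 0]], [[-0.005, -0.31, 0.04], [0.66, -0.018, 0]], [[-0.01, -0.42, 0.04], [0.84, -0.023, 0]], [[-0.015, -0.52, 0.02], [0.95, -0.026, 0]], [[-0.015, -0.6, 0], [0.999, -0.028, 0]], [[-0.015, -0.66, -0.02], [0.999, -0.028, 0]], [[-0.015, -0.696, -0.03], [0.999, -0.028, 0]], [[-0.015, -0.696, -0.03], [0.999, -0.028, 0]]]}}

```text
time: 18.18
tool_pos: [0.6097, -0.2488, 0.2602]
tcp_rot: [-1.571, 0.023, -0.021]
wrist_force: [-0.6, -0.5, 0.6]
width: 1.002
```

```bash
python3 - <<'E'
from h import *
s=bot.read_state();print(s['time'],s['q'],s['tool_pos'],s['tcp_rot'],s['wrist_force'],s['width'])
for c in ['wrist']:
    im,d,P=shot(c,c+'12')
    for l in ['ring','ring_end','spout','knob']: print(c,l,marks(c,l,P)[:2])
    X=cloud(d,P);b=(d>0)&(abs(X[...,0]-.612)<.02)&(X[...,1]>-.27)&(X[...,1]<-.22)&(X[...,2]>.19)&(X[...,2]<.205);p=X[b]
    print(len(p), np.percentile(p,[1,50,99],axis=0) if len(p) else 0)
E
```

```text
18.175 [-0.425   0.2182  1.6069 -0.0006  1.3176 -0.3968] [ 0.6097 -0.2488  0.2602] [-1.5708  0.023  -0.021 ] [-0.5524 -0.5463  0.5554] 1.0024198445169086
wrist ring []
wrist ring_end []
wrist spout [(0.82, array([ 0.6179, -0.1519,  0.1665]))]
wrist knob [(0.93, array([ 0.6113, -0.252 ,  0.1809]))]
1258 [[ 0.6018 -0.2577  0.1905]
 [ 0.6117 -0.2468  0.197 ]
 [ 0.6217 -0.2377  0.1987]]
```

View pics/wrist12.png

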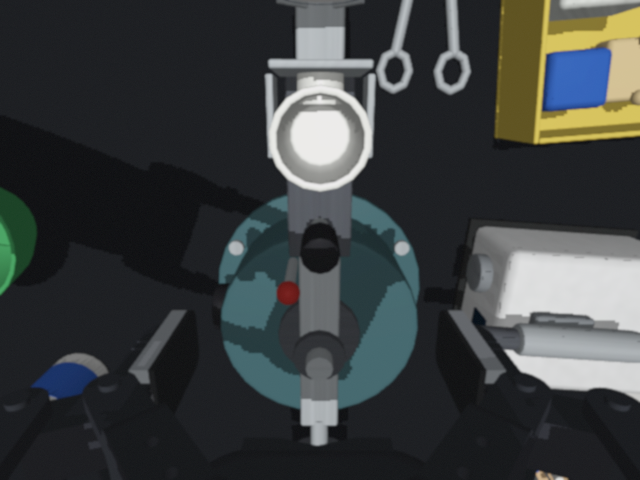

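>>> {"api": "play_rows", "payload": {"motion": [[[0.005, 0.003, -0.05], [0, 0, 0]], [[0.005, 0.003, -0.1], [0, 0, 0]], [[0.005, 0.003, -0.15], [0, 0, 0]], [[0.005, 0.003, -0.2], [0, 0, 0]], [[0.005, 0.003, -0.22], [0, 0, 0]], [[0.005, 0.003, -0.22], [0, 0, 0]]]}}

```text
time: 19.18
tool_pos: [0.6113, -0.2479, 0.1717]
tcp_rot: [-1.571, 0.024, -0.021]
wrist_force: [0.6, 0.5, 0.2]
width: 1.0
```

>>> {"api": "play_rows", "payload": {"motion": [[[0, 0, 0], [0, 0, 0]], [[0, 0, 0], [0, 0, 0]], [[0, 0, 0], [0, 0, 0]], [[0, 0, 0], [0, 0, 0]], [[0, 0, 0], [0, 0, 0]], [[0, 0, 0], [0, 0, 0]], [[0, 0, 0], [0, 0, 0]], [[0, 0, 0], [0, 0, 0]]], "gripper": 1, "squeeze": 30}}

```text
time: 20.18
tool_pos: [0.6113, -0.2482, 0.1737]
tcp_rot: [-1.571, 0.023, -0.022]
wrist_force: [-4.7, 0.4, 6.3]
width: 0.242
```

>>> {"api": "play_rows", "payload": {"motion": [[[0, 0.01, 0], [0, 0, 0]], [[0.001, 0.025, 0], [0, 0, 0]], [[0.001, 0.04, 0], [0, 0, 0]], [[0.002, 0.052, 0], [0, 0, 0]], [[0.002, 0.062, 0], [0, 0, 0]], [[0.002, 0.07, 0], [0, 0, 0]], [[0.002, 0.07, 0], [0, 0, 0]]]}}

```text
time: 21.05
tool_pos: [0.6121, -0.2207, 0.1737]
tcp_rot: [-1.573, 0.023, -0.021]
wrist_force: [-4.4, -0.9, 5.3]
width: 0.248
```

>>> {"api": "play_rows", "payload": {"motion": [[[0, 0.003, 0], [0, 0, 0]], [[0, 0.006, 0], [0, 0, 0]], [[0, 0.009, 0], [0, 0, 0]], [[0, 0.011, 0], [0, 0, 0]], [[0, 0.011, 0], [0, 0, 0]]]}}

```text
time: 21.68
tool_pos: [0.6122, -0.2167, 0.1737]
tcp_rot: [-1.573, 0.022, -0.022]
wrist_force: [-4.8, -3.0, 5.4]
width: 0.247
```

>>> {"api": "play_rows", "payload": {"motion": [[[0, 0.002, 0], [0, 0, 0]], [[0, 0.004, 0], [0, 0, 0]], [[0, 0.004, 0], [0, 0, 0]]]}}

```text
time: 22.05
tool_pos: [0.6123, -0.2151, 0.1737]
tcp_rot: [-1.573, 0.022, -0.022]
wrist_force: [-4.6, -2.5, 4.9]
width: 0.245
```

>>> {"api": "play_rows", "payload": {"motion": [[[0, 0.002, 0], [0, 0, 0]], [[0, 0.004, 0], [0, 0, 0]], [[0, 0.004, 0], [0, 0, 0]]]}}

```text
time: 22.42
tool_pos: [0.6123, -0.2141, 0.1737]
tcp_rot: [-1.574, 0.022, -0.022]
wrist_force: [-4.6, -3.8, 4.4]
width: 0.241
```

```bash
python3 - <<'E'
from h import *
s=bot.read_state();print(s['time'],s['tool_pos'],s['wrist_force'])
for c in ['side','scene','wrist']:
    im,d,P=shot(c,c+'13')
    for l in ['ring','ring_end','spout','knob','stop']: print(c,l,marks(c,l,P)[:2])
    if c!='wrist':
        o=proj([.61,-.12,.18],P);x,y=max(0,int(o[0])-50),max(0,int(o[1])-40)
        cv2.imwrite(f'pics/{c}13c.png',cv2.resize(im[y:y+80,x:x+100,::-1],None,fx=6,fy=6,interpolation=cv2.INTER_CUBIC)[:600])
E
```

```text
22.425 [ 0.6123 -0.2141  0.1737] [-4.6039 -3.8453  4.402 ]
side ring [(0.8, array([0.6538, 0.3762, 0.001 ])), (0.5, array([ 0.6164, -0.1138,  0.1667]))]
side ring_end [(0.69, array([ 0.6173, -0.0456,  0.1628])), (0.63, array([0.654 , 0.3743, 0.0652]))]
side spout [(0.55, array([ 0.6169, -0.1147,  0.1626]))]
side knob [(0.64, array([ 0.6116, -0.2118,  0.1822]))]
side stop []
scene ring [(0.97, array([ 0.6148, -0.1136,  0.1625])), (0.9, array([ 0.7735,  0.2982, -0.0009]))]
scene ring_end [(0.72, array([ 0.619 , -0.0544,  0.1631])), (0.72, array([0.6492, 0.3706, 0.064 ]))]
scene spout [(0.97, array([ 0.6119, -0.1117,  0.1592])), (0.7, array([ 0.6083, -0.3557,  0.0009]))]
scene knob [(0.92, array([ 0.615 , -0.2108,  0.177 ]))]
scene stop [(0.62, array([ 0.6178, -0.0554,  0.1642]))]
wrist ring []
wrist ring_end []
wrist spout [(0.9, array([ 0.6144, -0.1178,  0.1678]))]
wrist knob [(0.64, array([ 0.612 , -0.2179,  0.1817]))]
wrist stop []
```

View pics/wrist13.png

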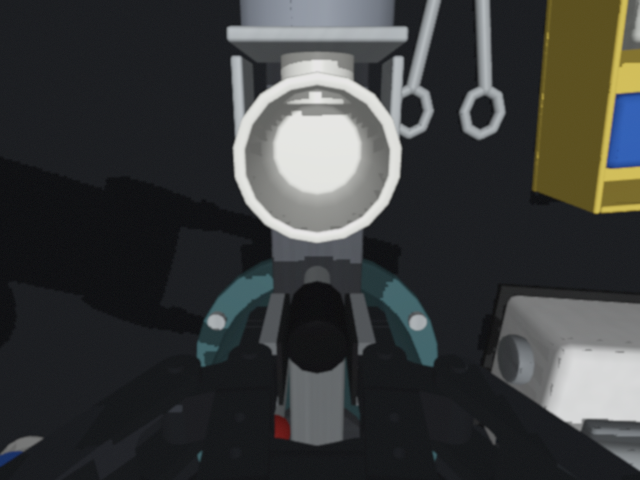

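View pics/scene13c.png

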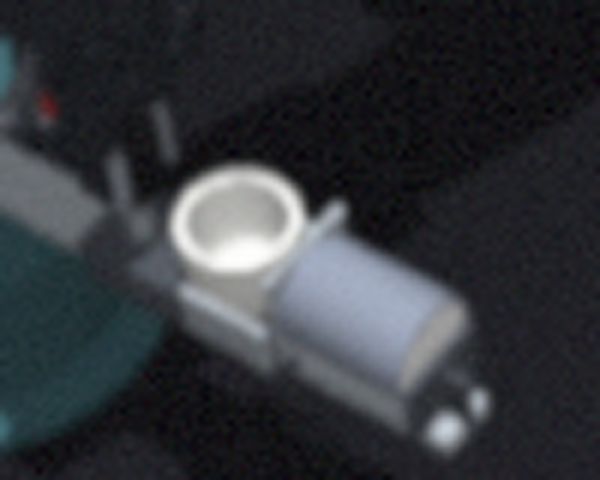

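>>> {"api": "play_rows", "payload": {"motion": [[[0, 0.002, 0], [0, 0, 0]], [[0, 0.004, 0], [0, 0, 0]], [[0, 0.004, 0], [0, 0, 0]]]}}

```text
time: 23.7
tool_pos: [0.6123, -0.214, 0.1737]
tcp_rot: [-1.577, 0.022, -0.022]
wrist_force: [-4.1, -9.2, 4.4]
width: 0.248
```

>>> {"api": "play_rows", "payload": {"motion": [[[0, 0.002, 0], [0, 0, 0]], [[0, 0.004, 0], [0, 0, 0]], [[0, 0.004, 0], [0, 0, 0]]]}}

```text
time: 24.08
tool_pos: [0.6123, -0.214, 0.1737]
tcp_rot: [-1.579, 0.022, -0.023]
wrist_force: [-3.5, -13.7, 2.5]
width: 0.244
```

>>> {"api": "play_rows", "payload": {"motion": [[[0, -0.004, 0], [0, 0, 0]], [[0, -0.006, 0], [0, 0, 0]], [[0, -0.006, 0], [0, 0, 0]]]}}

```text
time: 24.45
tool_pos: [0.6123, -0.2141, 0.1737]
tcp_rot: [-1.575, 0.022, -0.022]
wrist_force: [-4.2, -6.0, 3.6]
width: 0.244
```

>>> {"api": "play_rows", "payload": {"motion": [[[0, 0, 0], [0, 0, 0]], [[0, 0, 0], [0, 0, 0]], [[0, 0, 0], [0, 0, 0]], [[0, 0, 0], [0, 0, 0]], [[0, 0, 0], [0, 0, 0]], [[0, 0, 0.05], [0, 0, 0]], [[0, 0, 0.15], [0, 0, 0]], [[0, 0, 0.28], [0, 0, 0]], [[0, 0, 0.4], [0, 0, 0]], [[0, 0, 0.4], [0, 0, 0]]], "gripper": 0}}

```text
time: 25.7
tool_pos: [0.6153, -0.2126, 0.3416]
tcp_rot: [-1.576, 0.012, -0.032]
wrist_force: [0.3, 0.1, 0.9]
width: 1.003
```

```bash
python3 - <<'E'
from h import *
s=bot.read_state();print(s['time'],s['tool_pos'],s['wrist_force'],s['width'])
for c in ['side','scene','wrist']:
    im,d,P=shot(c,c+'14')
    for l in ['ring','ring_end','spout','knob','stop','former','tongs','bowl','big_ring','stone_model']: print(c,l,marks(c,l,P)[:2])
    X=cloud(d,P)
    if c=='wrist':
        b=(d>0)&(abs(X[...,0]-.615)<.03)&(X[...,1]>-.13)&(X[...,1]<-.04)&(X[...,2]>.17)
        for z0 in(.175,.180,.185,.19):
            p=X[b&(abs(X[...,2]-z0)<.0025)]
            if len(p): print(z0,len(p),np.percentile(p,[1,50,99],axis=0))
    else:
        o=proj([.61,-.12,.18],P);x,y=max(0,int(o[0])-50),max(0,int(o[1])-40)
        cv2.imwrite(f'pics/{c}14c.png',cv2.resize(im[y:y+80,x:x+100,::-1],None,fx=6,fy=6,interpolation=cv2.INTER_CUBIC)[:600])
E
```

```text
25.7 [ 0.6153 -0.2126  0.3416] [0.2693 0.0939 0.8664] 1.0025192873043887
side ring [(0.84, array([ 0.6167, -0.1128,  0.164 ])), (0.54, array([0.7738, 0.297 , 0.0015]))]
side ring_end [(0.73, array([ 0.6158, -0.0467,  0.1631])), (0.71, array([0.6568, 0.3692, 0.0674]))]
side spout [(0.74, array([ 0.6156, -0.113 ,  0.1609]))]
side knob [(0.56, array([ 0.6157, -0.2165,  0.1852])), (0.5, array([ 0.7174,  0.011 , -0.0004]))]
side stop [(0.75, array([ 0.6182, -0.0513,  0.1681])), (0.34, array([ 0.6161, -0.0485,  0.1605]))]
side former [(0.6, array([ 0.4252,  0.0457, -0.0033]))]
side tongs [(0.82, array([ 0.7161,  0.0096, -0.0015]))]
side bowl [(0.8, array([ 0.2939, -0.2728,  0.0016])), (0.66, array([ 0.5118,  0.2534, -0.0019]))]
side big_ring [(0.68, array([ 0.5091,  0.2539, -0.0032]))]
side stone_model [(0.82, array([0.5503, 0.386 , 0.0012])), (0.19, array([ 0.2946, -0.2718, -0.0003]))]
scene ring [(0.95, array([ 0.6504,  0.3694, -0.0026])), (0.9, array([ 0.6173, -0.1155,  0.1649]))]
scene ring_end [(0.9, array([0.7767, 0.2985, 0.0631])), (0.6, array([ 0.6191, -0.0532,  0.1601]))]
scene sp
[... 704 characters left out ...]
pout [(0.82, array([ 0.6181, -0.1189,  0.1663])), (0.18, array([ 0.6109, -0.3521, -0.0015]))]
wrist knob [(0.6, array([ 0.6131, -0.2188,  0.1809])), (0.17, array([ 0.6167, -0.1197,  0.168 ]))]
wrist stop []
wrist former []
wrist tongs []
wrist bowl [(0.92, array([ 0.2956, -0.2753,  0.0014]))]
wrist big_ring []
wrist stone_model []
0.175 493 [[ 0.592  -0.121   0.1726]
 [ 0.6069 -0.0951  0.1752]
 [ 0.6403 -0.0687  0.1775]]
0.18 786 [[ 0.5944 -0.1156  0.1776]
 [ 0.5991 -0.0912  0.1803]
 [ 0.638  -0.0699  0.1824]]
0.185 1743 [[ 0.5977 -0.1296  0.1826]
 [ 0.6156 -0.0943  0.1855]
 [ 0.6344 -0.0711  0.1875]]
0.19 2964 [[ 0.5952 -0.1203  0.1876]
 [ 0.6161 -0.0961  0.1895]
 [ 0.6354 -0.0719  0.1924]]
```

View pics/wrist14.png

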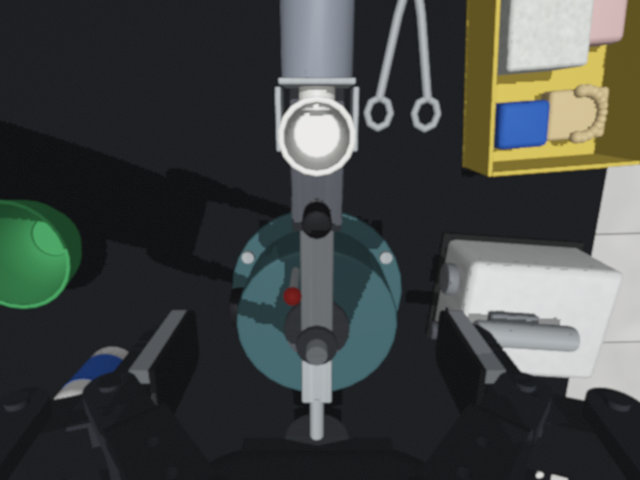

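View pics/scene14c.png

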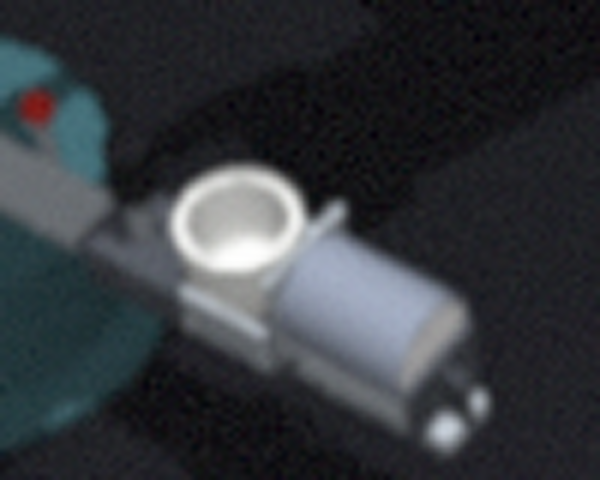

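View pics/side14.png

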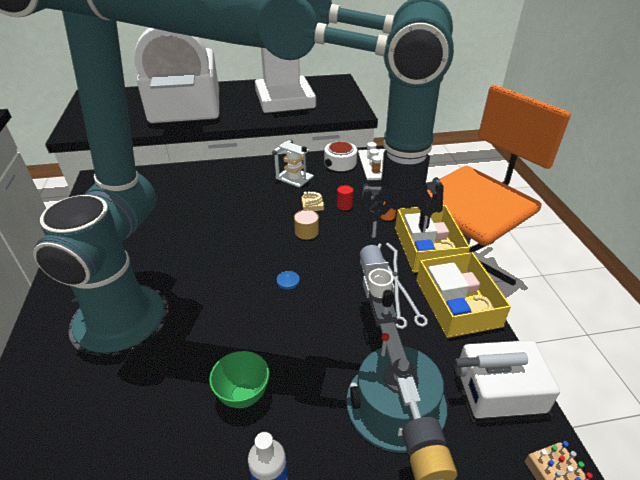

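>>> {"api": "play_rows", "payload": {"motion": [[[0, 0, 0], [0, 0, 0]], [[0, 0, 0], [0, 0, 0]], [[0, 0, 0], [0, 0, 0]]]}}

```text
time: 27.72
tool_pos: [0.6126, -0.2116, 0.3329]
tcp_rot: [-1.571, 0.022, -0.022]
wrist_force: [0.7, 0.3, 0.7]
width: 1.0
```

```bash
python3 -c "
from workcell import bot
print(bot.finish_job()); print(bot.read_state()['time'])"
```

```text
the job is handed in; nothing more can be done
None
the job is handed in; nothing more can be done
```

I laid the steel ring in the V cradle, mouth towards the crucible, and slid the carriage out by its knob until the ring was clamped against the back stop. I then let go and handed the job in at about 28 s; it reports no verdict.

- **Placing the ring:** I gripped it at 45°, turned it over and lowered it until the wrist force showed it resting in the V. The wrist picture after I opened the fingers showed it seated there.
- **Sliding the carriage:** It moved about 34 mm and then stalled, with the force rising to about 14 N, so the ring is held between the front plate and the stop.
- **Last pictures:** They show the ring lying along the arm against the front plate, and the gripper open and clear above. The bystanders I re-checked (former, tongs, bowl, big ring and stone model) were within a few mm of where they started. I did not re-measure the bottle and articulator, but nothing went near them.
- **Disagreements:** The networks' positions for ring end and stop scattered by several mm between cameras. The side camera put the ring's end about 5 mm past the stop face. I relied on the stall and on the carriage travel, which puts the spout near y −0.1155, 64 mm from the measured stop face.

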